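# Stack the trays in steps

## Robot

A 7-joint arm with a two-finger parallel gripper is mounted at the origin on a cart in front of the work surface, level with it; the furniture and walls round the work are solid. World frame = base frame: x ahead of the robot, y to its left, z up, the work surface at z = 0. Lengths are in m, angles in rad, forces in N, time in s.
With the tool pointing down it reaches from about 0.4 to 0.85 m from the base axis. Payload 10.4 kg.
Tool frame: the origin (TCP) lies on the centre line of the jaws, within the pads' length; the fingertips stand 11 mm ahead of it and the grasp point (between the pads) lies 8 mm behind it (manip.tips_ahead is the z of the fingertips in the tool frame, in m); z points along the fingers, y is the line along which they close (so a half turn about z gives the same grasp; the last joint's range is limited). The gripper opens to 87 mm and grips with 3 to 60 N. Pads are 19 mm wide; open, the fingers measure 117 mm over their backs; the gripper's body (75 mm by 190 mm) begins 51 mm behind the grasp point.
Start: joints at [1.093, 0.332, -0.065, 1.46, 0.022, 1.35, -0.088], TCP at [0.275, -0.561, 0.234] pointing down, gripper open.
Joint ranges: [-2.6, 2.6], [-0.5, 2.12], [-1.47, 1.34], [0.16, 2.42], [-1.27, 4.41], [0.06, 2.06], [-2.6, 2.6]. Speed limits (rad/s): [2.22, 2.22, 2.79, 2.79, 3.14, 3.14, 3.14].

## Interface

Orientations are given as a unit quaternion [x, y, z, w].
In Python, from cell import manip, cams gives the robot as it stands.
- The arm moves only by the tool servo_tool, never from a script. Its argument "increments" is a list of rows, each an object with "claw": the finger opening in cm, from 0 to 8.7; "slide": the shift along the world's x, y, z in cm, a list of three; "turn": the turn, a rotation vector about the world's x, y, z in rad, a list of three. A call has 1 to 5 rows; each row shifts and turns the commanded pose from where the row before left it; what a row does not reach is not made up. A row lasts 1/12 s, in which the tool goes at most 41.7 mm and 7.16 degrees, less where a joint would pass 70% of its speed; a pose out of reach is approached as far as the arm can. A call is refused whole if a number of a shift passes 4.17 or a number of a turn 0.125, either way. A call with a gripper value outside its range is refused whole. The fingers move at their own pace and stop on an object; "grip_force" is the grip in N (left out, the last holds). Time passes only in rows, so rows that do not move let the fingers close. It gives the time, the measured TCP pose, the force, the opening and the grip force at its end, in the units of the state.
- manip.get_state(): the state, without advancing time (a new reading comes with each control period).
- cams.grab_frame(name): name is "scene" or "top"; returns a dict with "pixels" (400x640x3 uint8, blue, green, red), "K" (3x3 intrinsics, pixels), "k1" (the pictures are not rectified: a ray, as slopes to the right and down, at radius r is drawn at 1 + k1 r^2 times it, then the intrinsics apply), "xyz" and "orientation" of the camera in the world. Camera axes: x right, y up, looking along -z (the intrinsics and any distortion apply to the point x, -y, -z); pixel columns grow to the right and rows downward; lengths in m; the calibration is good to about 2 mm. A picture is of the moment at which its call begins. There is no depth.
- manip.job_done(): hands the job in; it is judged then, once.
The state is a dict: "t": time; "joints": joint angles; "qvel": joint speeds; "tau": joint torques, N m; "position": TCP position; "tool_rot": TCP orientation; "force": force on the tool from outside, world axes, zero at the start; "moment": the same for the moment, N m; "finger_gap": finger opening in m; "gripper_force": force on a finger pad.
Only numpy, scipy, OpenCV 4.12 (cv2) and the standard library are available. Lean on these libraries where they do the work, as an engineer would, in place of code of your own. Each camera call takes 0.05 s, during which the arm holds its last target. There are 200 camera calls.

## Task

Set the loose wooden tray that lies in front of the small white shelf onto the fixed tray on the right by the chopping board, all handles on the same side, stepped about 25 mm away from the handle end so that its foot sits inside, just behind the lip of the far end wall. Then draw the other tray fully out from under the shelf by its handle, leave it lying on the worktop and let go, take it again across its middle and set it on the first tray, stepped back about 25 mm towards the handle end, so that the stack zigzags. Set both down gently, level and seated, and do not disturb the other things.

Things in the scene. Friction and masses are not known exactly. Their poses are not given: they have to be found in the camera images.
- base_tray: Fixed bottom tray, on the right by the chopping board: open wooden tray 140 mm long (x), 60 wide (y), 46 high, walls 4 thick, mouth 132 x 52. Origin: centre of its underside on the worktop; x points along its length away from its handle, z up. A tray seated on it rests its floor on this rim, feet 6 mm deep in the mouth (4 mm play each way sideways), 40 mm higher; shifted over 30 mm along x, a foot would ride on the end wall.
- front_tray_center (a point): Centre (half-way up, 23 mm) of the loose tray lying across the way in front of the white shelf; 0.25 kg. All three trays have one shape and axes (x along the length, away from the handle). Each stands on two cross feet under its floor, bars 6 mm thick (x), 44 long (y), 6 high, centred 33 mm either side of the middle.
- front_tray_handle (a point): Middle of the handle bar of that tray: on each tray a round steel bar 9 mm thick, 50 long, along y, 106 mm from the tray's centre along its -x, 34 mm above its underside; 31 mm free gap between bar and end wall.
- rear_tray_center (a point): Centre (half-way up, 23 mm) of the loose tray pushed under the white shelf, its handle end sticking out to the front; 0.25 kg, same shape and axes. Its handle bar is round, so a tray lifted by it may swing down: the handle is for pulling.
- rear_tray_handle (a point): Middle of the handle bar of that tray, 106 mm from its centre along its -x, 34 mm above its underside.
- riser: Small fixed white shelf (mm): board 150 x 150, 12 thick, underside 58 and top 70 above the worktop, on two side walls 12 thick along x at its y edges (126 clear between them). Origin: centre of its footprint on the worktop; its open front edge is at x = -75 and faces -x. A low steel rail on its back edge rises to 89 above the worktop.
- tea_canister: Bystander: steel canister 53 across, 67 high, standing towards the back of the white shelf's top. Origin under its centre.
- mandarin_1: Bystander: mandarin 58 across, 53 high. Origin at its underside.
- box_1: Bystander: upright carton 50 x 68 x 92 high. Origin under its centre.
- tin_3: Bystander: flat round tin 86 across, 40 high. Origin under its centre.

How it is judged:
By the outcome, as a careful person would: the job done as asked, in the order asked, and still so for the second after the job is handed in, with the robot touching nothing.
It also fails if it takes over 72 s, if anything falls off the work surface, if the arm or the gripper's body presses on something with over 40 N, if the wrist force passes 120 N, or if a joint passes its speed limit or range.

## Working session

There is one attempt and no reset: what is moved stays moved. The work goes in short steps, Python scripts to look and compute and a tool call to move; the robot and the scene stay as the last step left them, time stands still between calls to the robot, and variables do not carry over. Pictures are saved under pics/ and viewed, at most 10 in all, crops included, and the job is handed in when it is done.

Besides the shell and the picture viewer there is one more tool, called after "Request:" by a JSON object that holds its "api" and its "payload". servo_tool: Moves the arm, as the interface text tells. Its arguments: {"type":"object","properties":{"increments":{"type":"array","items":{"type":"object","properties":{"claw":{"type":"number"},"slide":{"type":"array","items":{"type":"number"}},"turn":{"type":"array","items":{"type":"number"}}}}},"grip_force":{"type":"number"}},"required":["increments"]}

```bash
mkdir -p pics; ls
python3 - <<'E'
from cell import manip,cams
import cv2
for n in("scene","top"):
    f=cams.grab_frame(n); cv2.imwrite(f"pics/{n}0.png",f["pixels"]); print(n,f["K"],f["k1"],f["xyz"],f["orientation"])
s=manip.get_state(); print(s, manip.tips_ahead)
E
```

```text
pics
scene [[366.35285699   0.         325.86852234]
 [  0.         366.35285699 196.90295525]
 [  0.           0.           1.        ]] -0.08099638860293971 [0.04129899 0.68213071 0.70112021] [-0.14723785  0.35222581  0.84652099 -0.37102588]
top [[374.20011051   0.         322.5791821 ]
 [  0.         374.20011051 198.47395279]
 [  0.           0.           1.        ]] -0.06594720097653087 [0.45886664 0.27657254 0.9879682 ] [-0.00814223  0.00792303  0.70754931 -0.70657265]
{'t': 0.1, 'joints': array([ 1.09341156,  0.33280949, -0.06469831,  1.46084179,  0.0216095 ,
        1.34988698, -0.08845927]), 'qvel': array([ 5.27356098e-04, -2.33256395e-03, -3.11357816e-04, -2.34019573e-03,
        1.14608471e-03, -1.12207227e-04, -9.70790800e-05]), 'tau': array([ 1.26463819e-03, -6.24541926e+01,  2.43590889e-02, -3.90720212e+01,
       -6.14323304e-02,  3.65529978e-02,  3.54165627e-05]), 'position': array([ 0.27439602, -0.56118587,  0.23284039]), 'tool_rot': array([ 9.74250596e-01,  2.25467037e-01, -1.72435780e-04, -6.00669201e-04]), 'force': array([ 0.29615301, -0.62582223,  0.32456541]), 'moment': array([-0.04717265,  0.05519127, -0.01631385]), 'gripper_force': 0.0, 'finger_gap': 0.08722999366181035} 0.011
```

View pics/scene0.png

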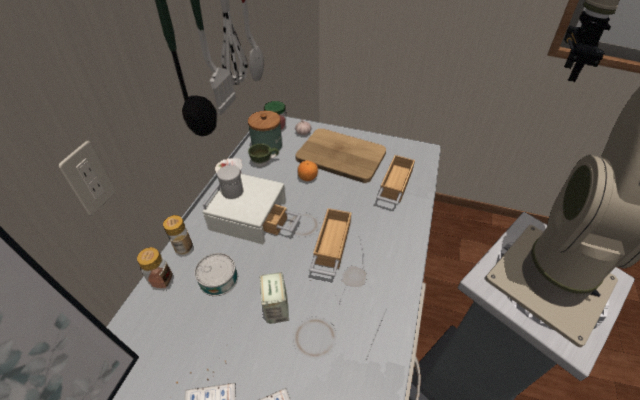

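View pics/top0.png

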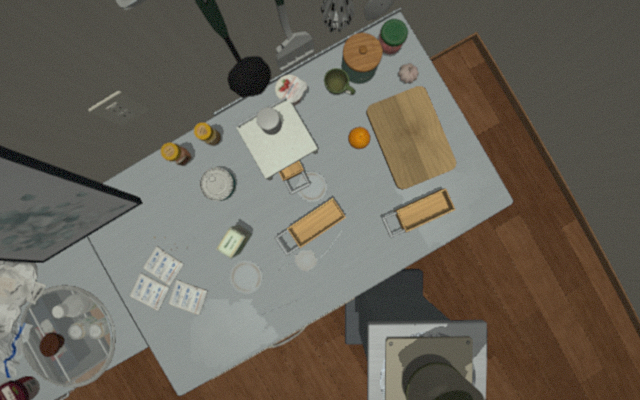

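The trays' axes run obliquely. In the top view the base tray is at about (425,208), the front tray at (316,223), and the rear tray's handle at (297,182). I'll zoom in on them.

```bash
cat > h.py <<'E'
import numpy as np, cv2
from cell import manip,cams
from scipy.spatial.transform import Rotation as R
def grab(n):
    return cams.grab_frame(n)
def ray(f,px):
    px=np.atleast_2d(np.array(px,float)); K=np.array(f["K"])
    d=(px-K[:2,2])/[K[0,0],K[1,1]]; u=d.copy()
    for _ in range(20): u=d/(1+f["k1"]*(u**2).sum(1,keepdims=True))
    v=np.c_[u[:,0],-u[:,1],-np.ones(len(u))]
    return R.from_quat(f["orientation"]).apply(v)
def plane(f,px,z):
    v=ray(f,px);o=np.array(f["xyz"]); return o+v*((z-o[2])/v[:,2])[:,None]
def proj(f,P):
    P=np.atleast_2d(P); c=R.from_quat(f["orientation"]).inv().apply(P-np.array(f["xyz"]))
    u=np.c_[c[:,0],-c[:,1]]/-c[:,2:]; u=u*(1+f["k1"]*(u**2).sum(1,keepdims=True))
    K=np.array(f["K"]); return u*[K[0,0],K[1,1]]+K[:2,2]
E
python3 - <<'E'
from h import *
im=cv2.imread("pics/top0.png"); 
a=cv2.resize(im[160:260,270:470],None,fx=4,fy=4,interpolation=cv2.INTER_CUBIC)
cv2.imwrite("pics/c1.png",a)
b=cv2.resize(im[95:200,230:330],None,fx=4,fy=4,interpolation=cv2.INTER_CUBIC)
s=cv2.imread("pics/scene0.png"); c=cv2.resize(s[170:275,255:355],None,fx=4,fy=4,interpolation=cv2.INTER_CUBIC)
cv2.imwrite("pics/c2.png",np.hstack([b,c]))
E
```

```text
(no output)
```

View pics/c1.png

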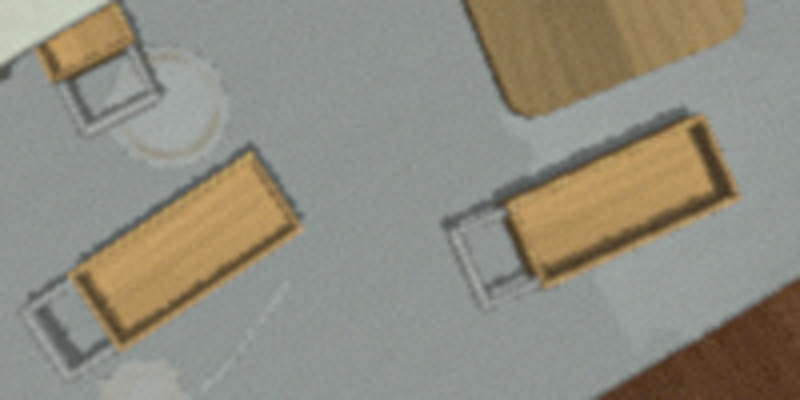

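View pics/c2.png

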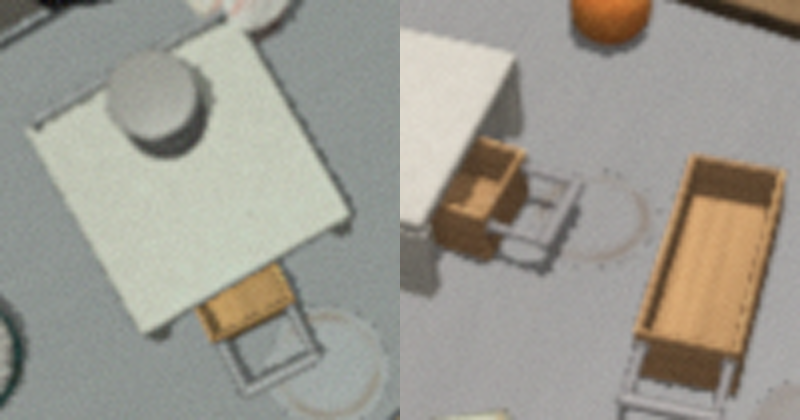

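```bash
cat >> h.py <<'E'
def wood(f,px,zr=0.046,up=4,show=True):
    """wood blob at seed px -> (angle, far edges, near edges) in the plane zr; far edges are true rim"""
    im=cv2.resize(f["pixels"],None,fx=up,fy=up,interpolation=cv2.INTER_CUBIC)
    b,g,r=[c.astype(int) for c in cv2.split(cv2.GaussianBlur(im,(0,0),2))]
    m=((r-b>0.25*r)&(r>50)).astype(np.uint8)
    n,l,st,_=cv2.connectedComponentsWithStats(m)
    k=l[int(px[1]*up),int(px[0]*up)]
    c=max(cv2.findContours((l==k).astype(np.uint8),0,2)[0],key=cv2.contourArea)[:,0]
    P=plane(f,(c+.5)/up-.5,zr)[:,:2]*1000
    rect=cv2.minAreaRect(P.astype(np.float32))
    bx=cv2.boxPoints(rect); e=[bx[1]-bx[0],bx[2]-bx[1]]; e=max(e,key=np.linalg.norm)
    if show: print("len",rect[1],"centre",rect[0])
    return P,e/np.linalg.norm(e)
def centre(f,px,ux,zr=0.046,L=140,W=60,ang=None):
    P,e=wood(f,px,zr)
    if e@ux<0:e=-e
    if ang is not None: e=np.array([np.cos(ang),np.sin(ang)])
    n=np.array([-e[1],e[0]]); cam=np.array(f["xyz"])[:2]*1000
    res=[]
    for a,D in((e,L),(n,W)):
        q=P@a; lo,hi=q.min(),q.max(); h=cam@a
        # far edge = edge farther from camera foot
        res.append(hi-D/2 if abs(hi-h)>abs(lo-h) else lo+D/2)
        print("  ext",lo.round(1),hi.round(1),"cam",h.round(1))
    C=res[0]*e+res[1]*n
    print("  ang deg",np.degrees(np.arctan2(e[1],e[0])).round(2),"C",C.round(1))
    return C
E
python3 - <<'E'
from h import *
T=grab("top");S=grab("scene")
ux=np.array([.5,-.85])
for nm,pt,ps in(("base",(425,208),(400,180)),("front",(316,223),(335,245))):
    print(nm); centre(T,pt,ux); centre(S,ps,ux)
def c1(p): return ((np.array(p)+.5)/4-.5)+[270,160]
def c2t(p): return ((np.array(p)+.5)/4-.5)+[230,95]
def c2s(p): return ((np.array(p)+.5)/4-.5)+[255-100,170]
# handle-bar ends by eye, z=.034 (top of bar .0385)
pr=lambda t,f,p,z:print(t,(plane(f,p,z)*1000).round(1)[:,:2].tolist())
pr("base bar",T,[c1((452,226)),c1((489,304))],.036)
pr("front bar",T,[c1((30,310)),c1((70,372))],.036)
pr("rear bar",T,[c2t((248,389)),c2t((321,352))],.036)
pr("rear rim end",T,[c2t((217,340)),c2t((296,303))],.046)
pr("rear rim end S",S,[c2s((485,222)),c2s((524,152))],.046)
pr("rear bar S",S,[c2s((547,243)),c2s((578,180))],.036)
pr("riser top",T,[c2t((27,129)),c2t((148,333)),c2t((350,214))],.07)
E
```

```text
base
len (62.768798828125, 144.81851196289062) centre (451.3113708496094, 19.1246337890625)
  ext 94.7 239.5 cam -64.7
  ext 388.3 451.1 cam 531.8
  ang deg -65.86 C [451.   16.4]
len (63.458248138427734, 178.43846130371094) centre (442.57666015625, 36.68376922607422)
  ext 58.6 237.0 cam -605.4
  ext 387.1 450.5 cam 317.0
  ang deg -65.82 C [452.   19.9]
front
len (61.06647491455078, 141.2838592529297) centre (420.0797424316406, 293.7183837890625)
  ext -81.9 59.3 cam 24.5
  ext 481.9 543.0 cam 535.2
  ang deg -56.3 C [419.3 294. ]
len (63.040687561035156, 165.49905395507812) centre (411.75958251953125, 306.37994384765625)
  ext -108.6 56.9 cam -544.1
  ext 481.1 544.1 cam 413.5
  ang deg -56.23 C [420.1 296.6]
base bar [[435.3, 124.0], [385.6, 100.5]]
front bar [[382.3, 392.6], [343.0, 367.1]]
rear bar [[497.4, 355.7], [520.9, 309.2]]
rear rim end [[528.0, 374.4], [551.3, 324.6]]
rear rim end S [[523.9, 382.1], [552.7, 330.0]]
rear bar S [[494.0, 360.4], [519.9, 314.9]]
riser top [[657.6, 490.3], [530.6, 414.5], [603.9, 290.1]]
```

Request:
{"api": "servo_tool", "payload": {"increments": [{"slide": [2.77, 2.24, 0], "turn": [0, 0, 0.0568], "claw": 8.7}, {"slide": [2.77, 2.24, 0], "turn": [0, 0, 0.0568]}, {"slide": [2.77, 2.24, 0], "turn": [0, 0, 0.0568]}, {"slide": [2.77, 2.24, 0], "turn": [0, 0, 0.0568]}, {"slide": [2.77, 2.24, 0], "turn": [0, 0, 0.0568]}]}}

```text
schema error: expected keys claw, slide, turn
```

Request:
{"api": "servo_tool", "payload": {"increments": [{"slide": [1.87, 2.92, 0], "turn": [0, 0, 0.0568]}, {"slide": [1.87, 2.92, 0], "turn": [0, 0, 0.0568]}, {"slide": [1.87, 2.92, 0], "turn": [0, 0, 0.0568]}, {"slide": [1.87, 2.92, 0], "turn": [0, 0, 0.0568]}, {"slide": [1.87, 2.92, 0], "turn": [0, 0, 0.0568]}]}}

```text
schema error: expected keys claw, slide, turn
```

Request:
{"api": "servo_tool", "payload": {"increments": [{"slide": [0.82, 3.25, 0], "turn": [0, 0, 0.0568]}, {"slide": [0.82, 3.25, 0], "turn": [0, 0, 0.0568]}, {"slide": [0.82, 3.25, 0], "turn": [0, 0, 0.0568]}, {"slide": [0.82, 3.25, 0], "turn": [0, 0, 0.0568]}, {"slide": [0.82, 3.25, 0], "turn": [0, 0, 0.0568]}]}}

```text
schema error: expected keys claw, slide, turn
```

Request:
{"api": "servo_tool", "payload": {"increments": [{"claw": 8.7, "slide": [2.77, 2.24, 0], "turn": [0, 0, 0.0568]}, {"claw": 8.7, "slide": [2.77, 2.24, 0], "turn": [0, 0, 0.0568]}, {"claw": 8.7, "slide": [2.77, 2.24, 0], "turn": [0, 0, 0.0568]}, {"claw": 8.7, "slide": [2.77, 2.24, 0], "turn": [0, 0, 0.0568]}, {"claw": 8.7, "slide": [2.77, 2.24, 0], "turn": [0, 0, 0.0568]}]}}

```text
t: 0.62
position: [0.4141, -0.4482, 0.2335]
tool_rot: [0.932, 0.362, -0.0, 0.0]
force: [0.4, -1.4, -0.0]
finger_gap: 0.087
gripper_force: 0.0
```

Request:
{"api": "servo_tool", "payload": {"increments": [{"claw": 8.7, "slide": [1.87, 2.92, 0], "turn": [0, 0, 0.0568]}, {"claw": 8.7, "slide": [1.87, 2.92, 0], "turn": [0, 0, 0.0568]}, {"claw": 8.7, "slide": [1.87, 2.92, 0], "turn": [0, 0, 0.0568]}, {"claw": 8.7, "slide": [1.87, 2.92, 0], "turn": [0, 0, 0.0568]}, {"claw": 8.7, "slide": [1.87, 2.92, 0], "turn": [0, 0, 0.0568]}]}}

```text
t: 1.03
position: [0.5071, -0.302, 0.2335]
tool_rot: [0.871, 0.491, -0.0, 0.0]
force: [-0.6, 1.3, -0.8]
finger_gap: 0.0869
gripper_force: 0.0
```

Request:
{"api": "servo_tool", "payload": {"increments": [{"claw": 8.7, "slide": [0.82, 3.25, 0], "turn": [0, 0, 0.0568]}, {"claw": 8.7, "slide": [0.82, 3.25, 0], "turn": [0, 0, 0.0568]}, {"claw": 8.7, "slide": [0.82, 3.25, 0], "turn": [0, 0, 0.0568]}, {"claw": 8.7, "slide": [0.82, 3.25, 0], "turn": [0, 0, 0.0568]}, {"claw": 8.7, "slide": [0.82, 3.25, 0], "turn": [0, 0, 0.0568]}]}}

```text
t: 1.45
position: [0.5476, -0.1394, 0.2335]
tool_rot: [0.793, 0.609, -0.0, 0.0]
force: [0.4, 0.1, -0.1]
finger_gap: 0.0876
gripper_force: 0.0
```

Request:
{"api": "servo_tool", "payload": {"increments": [{"claw": 8.7, "slide": [-0.15, 3.21, 0], "turn": [0, 0, 0.0568]}, {"claw": 8.7, "slide": [-0.15, 3.21, 0], "turn": [0, 0, 0.0568]}, {"claw": 8.7, "slide": [-0.15, 3.21, 0], "turn": [0, 0, 0.0568]}, {"claw": 8.7, "slide": [-0.15, 3.21, 0], "turn": [0, 0, 0.0568]}, {"claw": 8.7, "slide": [-0.15, 3.21, 0], "turn": [0, 0, 0.0568]}]}}

```text
t: 1.87
position: [0.5397, 0.0209, 0.2336]
tool_rot: [0.699, 0.715, -0.0, 0.0]
force: [-0.0, 0.0, -0.1]
finger_gap: 0.0871
gripper_force: 0.0
```

Request:
{"api": "servo_tool", "payload": {"increments": [{"claw": 8.7, "slide": [-0.84, 2.95, 0], "turn": [0, 0, 0.0568]}, {"claw": 8.7, "slide": [-0.84, 2.95, 0], "turn": [0, 0, 0.0568]}, {"claw": 8.7, "slide": [-0.84, 2.95, 0], "turn": [0, 0, 0.0568]}, {"claw": 8.7, "slide": [-0.84, 2.95, 0], "turn": [0, 0, 0.0568]}, {"claw": 8.7, "slide": [-0.84, 2.95, 0], "turn": [0, 0, 0.0568]}]}}

```text
t: 2.28
position: [0.4974, 0.1683, 0.2336]
tool_rot: [0.591, 0.807, -0.0, 0.0]
force: [1.3, 0.1, 0.1]
finger_gap: 0.0867
gripper_force: 0.0
```

Request:
{"api": "servo_tool", "payload": {"increments": [{"claw": 8.7, "slide": [-1.55, 2.52, 0], "turn": [0, 0, 0.0568]}, {"claw": 8.7, "slide": [-1.55, 2.52, 0], "turn": [0, 0, 0.0568]}, {"claw": 8.7, "slide": [-1.55, 2.52, 0], "turn": [0, 0, 0.0568]}, {"claw": 8.7, "slide": [-1.55, 2.52, 0], "turn": [0, 0, 0.0568]}, {"claw": 8.7, "slide": [-1.55, 2.52, 0], "turn": [0, 0, 0.0568]}]}}

```text
t: 2.7
position: [0.4196, 0.294, 0.2336]
tool_rot: [0.471, 0.882, -0.0, 0.0]
force: [0.1, 0.7, -0.1]
finger_gap: 0.0869
gripper_force: 0.0
```

Request:
{"api": "servo_tool", "payload": {"increments": [{"claw": 8.7, "slide": [0, 0, -2.5], "turn": [0, 0, 0]}, {"claw": 8.7, "slide": [0, 0, -3.5], "turn": [0, 0, 0]}, {"claw": 8.7, "slide": [0, 0, -3.5], "turn": [0, 0, 0]}, {"claw": 8.7, "slide": [0, 0, -3.5], "turn": [0, 0, 0]}, {"claw": 8.7, "slide": [0, 0, -2.5], "turn": [0, 0, 0]}]}}

```text
t: 3.12
position: [0.4195, 0.2921, 0.0757]
tool_rot: [0.472, 0.882, -0.001, -0.001]
force: [-0.5, -0.3, 0.2]
finger_gap: 0.087
gripper_force: 0.0
```

Request:
{"api": "servo_tool", "payload": {"increments": [{"claw": 8.7, "slide": [0, 0, -1.5], "turn": [0, 0, 0]}, {"claw": 8.7, "slide": [0, 0, -1.5], "turn": [0, 0, 0]}, {"claw": 8.7, "slide": [0, 0, -1.5], "turn": [0, 0, 0]}, {"claw": 8.7, "slide": [0, 0, -0.9], "turn": [0, 0, 0]}, {"claw": 8.7, "slide": [0, 0, 0], "turn": [0, 0, 0]}]}}

```text
t: 3.53
position: [0.4196, 0.2923, 0.0229]
tool_rot: [0.472, 0.882, -0.001, -0.001]
force: [-0.2, 0.1, 0.0]
finger_gap: 0.0871
gripper_force: 0.0
```

Request:
{"api": "servo_tool", "payload": {"increments": [{"claw": 7.0, "slide": [0, 0, 0], "turn": [0, 0, 0]}, {"claw": 6.4, "slide": [0, 0, 0], "turn": [0, 0, 0]}, {"claw": 5.8, "slide": [0, 0, 0], "turn": [0, 0, 0]}, {"claw": 5.5, "slide": [0, 0, 0], "turn": [0, 0, 0]}, {"claw": 5.5, "slide": [0, 0, 0], "turn": [0, 0, 0]}], "grip_force": 20}}

```text
t: 3.95
position: [0.4209, 0.2931, 0.0251]
tool_rot: [0.472, 0.882, 0.0, 0.0]
force: [-0.1, -0.2, 0.4]
finger_gap: 0.0615
gripper_force: 0.0
```

Request:
{"api": "servo_tool", "payload": {"increments": [{"claw": 5.0, "slide": [0, 0, 0], "turn": [0, 0, 0]}, {"claw": 5.0, "slide": [0, 0, 0], "turn": [0, 0, 0]}, {"claw": 5.0, "slide": [0, 0, 0], "turn": [0, 0, 0]}], "grip_force": 25}}

```text
t: 4.2
position: [0.421, 0.2932, 0.0251]
tool_rot: [0.472, 0.882, 0.0, 0.0]
force: [-0.5, -1.5, 6.5]
finger_gap: 0.0596
gripper_force: 25.0
```

Request:
{"api": "servo_tool", "payload": {"increments": [{"claw": 5.0, "slide": [0, 0, 0.8], "turn": [0, 0, 0]}, {"claw": 5.0, "slide": [0, 0, 2], "turn": [0, 0, 0]}, {"claw": 5.0, "slide": [0, 0, 3], "turn": [0, 0, 0]}, {"claw": 5.0, "slide": [0, 0, 3], "turn": [0, 0, 0]}, {"claw": 5.0, "slide": [0, 0, 1.7], "turn": [0, 0, 0]}]}}

```text
t: 4.62
position: [0.4207, 0.2937, 0.1326]
tool_rot: [0.472, 0.882, 0.001, 0.0]
force: [0.7, 0.7, -2.1]
finger_gap: 0.0601
gripper_force: 25.0
```

Request:
{"api": "servo_tool", "payload": {"increments": [{"claw": 5.0, "slide": [0.2, -1.5, 0], "turn": [0, 0, -0.0167]}, {"claw": 5.0, "slide": [0.4, -2.9, 0], "turn": [0, 0, -0.0167]}, {"claw": 5.0, "slide": [0.4, -3, 0], "turn": [0, 0, -0.0167]}, {"claw": 5.0, "slide": [0.4, -3, 0], "turn": [0, 0, -0.0167]}, {"claw": 5.0, "slide": [0.4, -3, 0], "turn": [0, 0, -0.0167]}]}}

```text
t: 5.03
position: [0.438, 0.1576, 0.1296]
tool_rot: [0.508, 0.861, -0.0, -0.0]
force: [-0.2, 0.3, -2.8]
finger_gap: 0.0598
gripper_force: 25.0
```

Request:
{"api": "servo_tool", "payload": {"increments": [{"claw": 5.0, "slide": [0.4, -3, 0], "turn": [0, 0, -0.0167]}, {"claw": 5.0, "slide": [0.4, -3, 0], "turn": [0, 0, -0.0167]}, {"claw": 5.0, "slide": [0.4, -3, 0], "turn": [0, 0, -0.0167]}, {"claw": 5.0, "slide": [0.4, -3, 0], "turn": [0, 0, -0.0167]}, {"claw": 5.0, "slide": [0.4, -3, 0], "turn": [0, 0, -0.0167]}]}}

```text
t: 5.45
position: [0.458, 0.0076, 0.1297]
tool_rot: [0.544, 0.839, -0.0, -0.0]
force: [0.7, 0.3, -2.5]
finger_gap: 0.0597
gripper_force: 25.0
```

Request:
{"api": "servo_tool", "payload": {"increments": [{"claw": 5.0, "slide": [0.2, -1.4, 0], "turn": [0, 0, 0]}, {"claw": 5.0, "slide": [0, 0, 0], "turn": [0, 0, 0]}, {"claw": 5.0, "slide": [0, 0, 0], "turn": [0, 0, 0]}]}}

```text
t: 5.7
position: [0.4602, -0.0054, 0.1295]
tool_rot: [0.544, 0.839, -0.0, -0.0]
force: [-0.1, 0.1, -3.1]
finger_gap: 0.0601
gripper_force: 25.0
```

Run:
```python
from h import *
T=grab("top");S=grab("scene")
s=manip.get_state();print(s["position"],s["tool_rot"],s["force"],s["moment"])
a=cv2.resize(T["pixels"][150:270,360:510],None,fx=2.6,fy=2.6,interpolation=cv2.INTER_CUBIC)
c=cv2.resize(S["pixels"][100:220,330:480],None,fx=2.6,fy=2.6,interpolation=cv2.INTER_CUBIC)
np.save("pics/t1.npy",T["pixels"])
cv2.imwrite("pics/c3.png",np.hstack([a,c]))
```

```text
[ 0.4602808  -0.00385136  0.12959502] [ 5.43158399e-01  8.39630196e-01  1.43804820e-04 -2.58020959e-04] [ 1.17343342  0.82825107 -3.07051085] [ 0.02543029 -0.17335229  0.00186908]
```

View pics/c3.png

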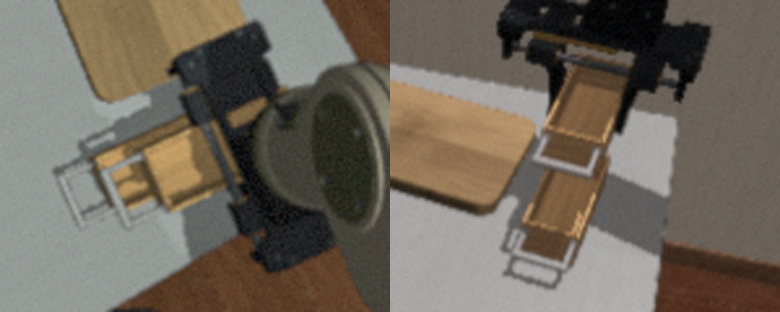

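Held tray is level over the base; its bar runs from (101,165) to (130,227) and its end rim from (145,150) to (172,211) in the left half of the crop.

Run:
```python
from h import *
T=grab("top");S=grab("scene")
k=2.6
t=lambda p:((np.array(p)+.5)/k-.5)+[360,150]
s=lambda p:((np.array(p)-[390,0]+.5)/k-.5)+[330,100]
def pr(n,f,a,b,z,off):
    P=plane(f,[a,b],z)[:,:2]*1000; d=P[0]-P[1]; d/=np.linalg.norm(d); e=np.array([d[1],-d[0]])
    e0=np.array([np.cos(np.radians(-65.84)),np.sin(np.radians(-65.84))])
    m=P.mean(0); print(n,"len",np.linalg.norm(P[0]-P[1]).round(1),"yaw",np.degrees(np.arctan2(e[1],e[0])).round(1),"C",(m+off*e0).round(1))
zb=.1045
pr("held bar T",T,t((101,165)),t((130,227)),zb+.036,106)
pr("held rim T",T,t((145,150)),t((172,211)),zb+.046,70)
pr("held bar S",S,s((536,157)),s((596,172)),zb+.036,106)
pr("held rim S",S,s((546,131)),s((605,144)),zb+.046,70)
pr("base bar T",T,t((57,173)),t((82,225)),.036,106)
pr("base bar S",S,s((505,271)),s((556,284)),.036,106)
pr("base rim S",S,s((526,229)),s((577,244)),.046,70)
```

```text
held bar T len 59.8 yaw -65.0 C [460.9  -4.9]
held rim T len 57.7 yaw -66.2 C [459.9  -7.3]
held bar S len 56.8 yaw -64.2 C [457.6  -5.1]
held rim S len 56.1 yaw -62.1 C [455.3   0.6]
base bar T len 56.5 yaw -64.4 C [453.   17.7]
base bar S len 50.5 yaw -62.3 C [441.8  43.7]
base rim S len 52.6 yaw -66.2 C [444.4  26.4]
```

Request:
{"api": "servo_tool", "payload": {"increments": [{"claw": 5.0, "slide": [0.08, -0.18, -1.0], "turn": [0, 0, 0]}, {"claw": 5.0, "slide": [0, 0, -1.4], "turn": [0, 0, 0]}, {"claw": 5.0, "slide": [0, 0, -1.4], "turn": [0, 0, 0]}, {"claw": 5.0, "slide": [0, 0, -1.0], "turn": [0, 0, 0]}, {"claw": 5.0, "slide": [0, 0, -0.4], "turn": [0, 0, 0]}]}}

```text
t: 6.32
position: [0.4603, -0.0064, 0.0757]
tool_rot: [0.543, 0.839, -0.0, -0.001]
force: [-0.2, -0.5, -2.0]
finger_gap: 0.0596
gripper_force: 25.0
```

Request:
{"api": "servo_tool", "payload": {"increments": [{"claw": 5.0, "slide": [0, 0, -0.3], "turn": [0, 0, 0]}, {"claw": 5.0, "slide": [0, 0, -0.2], "turn": [0, 0, 0]}, {"claw": 5.0, "slide": [0, 0, -0.2], "turn": [0, 0, 0]}, {"claw": 5.0, "slide": [0, 0, 0], "turn": [0, 0, 0]}]}}

```text
t: 6.65
position: [0.4615, -0.0068, 0.0707]
tool_rot: [0.544, 0.839, 0.0, 0.0]
force: [-1.4, -0.7, -3.1]
finger_gap: 0.0599
gripper_force: 25.0
```

Request:
{"api": "servo_tool", "payload": {"increments": [{"claw": 5.0, "slide": [0, 0, -0.15], "turn": [0, 0, 0]}, {"claw": 5.0, "slide": [0, 0, -0.15], "turn": [0, 0, 0]}, {"claw": 5.0, "slide": [0, 0, 0], "turn": [0, 0, 0]}]}}

```text
t: 6.9
position: [0.4613, -0.0068, 0.0675]
tool_rot: [0.544, 0.839, -0.0, 0.0]
force: [0.4, 0.1, -3.1]
finger_gap: 0.0596
gripper_force: 25.0
```

Request:
{"api": "servo_tool", "payload": {"increments": [{"claw": 5.0, "slide": [0, 0, -0.15], "turn": [0, 0, 0]}, {"claw": 5.0, "slide": [0, 0, 0], "turn": [0, 0, 0]}]}}

```text
t: 7.07
position: [0.4613, -0.0068, 0.0659]
tool_rot: [0.544, 0.839, -0.0, -0.0]
force: [0.4, 0.2, -2.3]
finger_gap: 0.0601
gripper_force: 25.0
```

Request:
{"api": "servo_tool", "payload": {"increments": [{"claw": 5.0, "slide": [0, 0, -0.08], "turn": [0, 0, 0]}, {"claw": 5.0, "slide": [0, 0, 0], "turn": [0, 0, 0]}]}}

```text
t: 7.23
position: [0.4613, -0.0068, 0.0652]
tool_rot: [0.544, 0.839, 0.0, -0.0]
force: [-0.3, -0.3, -2.9]
finger_gap: 0.0598
gripper_force: 25.0
```

Request:
{"api": "servo_tool", "payload": {"increments": [{"claw": 5.0, "slide": [0, 0, -0.05], "turn": [0, 0, 0]}, {"claw": 5.0, "slide": [0, 0, 0], "turn": [0, 0, 0]}]}}

```text
t: 7.4
position: [0.4614, -0.0068, 0.0651]
tool_rot: [0.544, 0.839, -0.0, 0.0]
force: [-3.9, -0.2, 3.6]
finger_gap: 0.0599
gripper_force: 25.0
```

Seated (z 0.065, contact felt). Release and rise.

Request:
{"api": "servo_tool", "payload": {"increments": [{"claw": 6.2, "slide": [0, 0, 0], "turn": [0, 0, 0]}, {"claw": 6.8, "slide": [0, 0, 0], "turn": [0, 0, 0]}, {"claw": 7.6, "slide": [0, 0, 0], "turn": [0, 0, 0]}, {"claw": 8.5, "slide": [0, 0, 0], "turn": [0, 0, 0]}, {"claw": 8.5, "slide": [0, 0, 0], "turn": [0, 0, 0]}]}}

```text
t: 7.82
position: [0.4614, -0.0068, 0.0648]
tool_rot: [0.544, 0.839, 0.0, 0.0]
force: [0.3, -0.2, 0.5]
finger_gap: 0.0798
gripper_force: 0.0
```

Request:
{"api": "servo_tool", "payload": {"increments": [{"claw": 8.5, "slide": [0, 0, 0.6], "turn": [0, 0, 0]}, {"claw": 8.5, "slide": [0, 0, 1.5], "turn": [0, 0, 0]}, {"claw": 8.5, "slide": [0, 0, 3], "turn": [0, 0, 0]}, {"claw": 8.5, "slide": [0, 0, 4], "turn": [0, 0, 0]}, {"claw": 8.5, "slide": [0, 0, 4], "turn": [0, 0, 0]}]}}

```text
t: 8.23
position: [0.4606, -0.0064, 0.1973]
tool_rot: [0.543, 0.839, -0.0, -0.001]
force: [1.6, -0.6, -0.4]
finger_gap: 0.0848
gripper_force: 0.0
```

Request:
{"api": "servo_tool", "payload": {"increments": [{"claw": 8.5, "slide": [0, 3, 0], "turn": [0, 0, 0]}, {"claw": 8.5, "slide": [0, 4, 0], "turn": [0, 0, 0]}, {"claw": 8.5, "slide": [0, 4, 0], "turn": [0, 0, 0]}, {"claw": 8.5, "slide": [0, 4, 0], "turn": [0, 0, 0]}, {"claw": 8.5, "slide": [0, 4, 0], "turn": [0, 0, 0]}]}}

```text
t: 8.65
position: [0.4612, 0.1849, 0.1966]
tool_rot: [0.544, 0.839, 0.0, 0.001]
force: [0.8, 0.2, 0.3]
finger_gap: 0.0849
gripper_force: 0.0
```

Run:
```python
from h import *
T=grab("top");S=grab("scene")
print(manip.get_state()["position"])
a=cv2.resize(T["pixels"][160:260,370:470],None,fx=4,fy=4,interpolation=cv2.INTER_CUBIC)
c=cv2.resize(S["pixels"][130:230,350:450],None,fx=4,fy=4,interpolation=cv2.INTER_CUBIC)
cv2.imwrite("pics/c4.png",np.hstack([a,c]))
centre(T,(430,205),np.array([.5,-.85]),zr=.086)
```

```text
[0.45987751 0.19025949 0.19676031]
len (1696.53076171875, 1042.89208984375) centre (485.379150390625, 287.0584716796875)
  ext -1136.5 560.0 cam -277.7
  ext -36.8 1006.1 cam 458.2
  ang deg -90.14 C [ 978.8 1064.1]
```

View pics/c4.png

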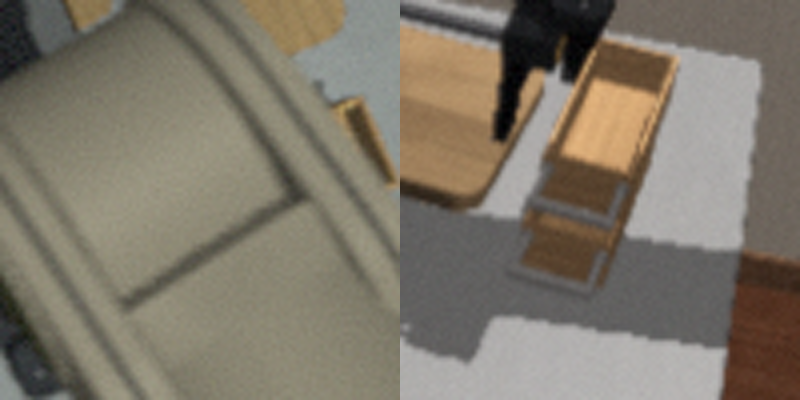

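The front tray looks seated and stepped in the scene view. Next is the rear handle.

Request:
{"api": "servo_tool", "payload": {"increments": [{"claw": 2.6, "slide": [0.95, 2.5, 0], "turn": [0, 0, 0.0116]}, {"claw": 2.6, "slide": [0.95, 3.5, 0], "turn": [0, 0, 0.0116]}, {"claw": 2.6, "slide": [0.95, 3.5, 0], "turn": [0, 0, 0.0116]}, {"claw": 2.6, "slide": [0.95, 3.5, 0], "turn": [0, 0, 0.0116]}, {"claw": 2.6, "slide": [0.95, 2, 0], "turn": [0, 0, 0.0116]}]}}

```text
t: 9.17
position: [0.5083, 0.3368, 0.196]
tool_rot: [0.518, 0.855, 0.001, -0.001]
force: [-1.3, 0.2, -0.2]
finger_gap: 0.0594
gripper_force: 0.0
```

Request:
{"api": "servo_tool", "payload": {"increments": [{"claw": 2.6, "slide": [0, 0, 0], "turn": [0, 0, 0]}, {"claw": 2.6, "slide": [0, 0, 0], "turn": [0, 0, 0]}, {"claw": 2.6, "slide": [0, 0, 0], "turn": [0, 0, 0]}, {"claw": 2.6, "slide": [0, 0, 0], "turn": [0, 0, 0]}]}}

```text
t: 9.5
position: [0.5092, 0.3318, 0.196]
tool_rot: [0.52, 0.854, -0.0, 0.0]
force: [-0.6, -0.9, -0.1]
finger_gap: 0.033
gripper_force: 0.0
```

Run:
```python
from h import *
T=grab("top");S=grab("scene")
s=manip.get_state();print(s["position"],s["finger_gap"])
a=cv2.resize(T["pixels"][145:205,270:330],None,fx=6,fy=6,interpolation=cv2.INTER_CUBIC)
c=cv2.resize(S["pixels"][190:250,250:310],None,fx=6,fy=6,interpolation=cv2.INTER_CUBIC)
cv2.imwrite("pics/c5.png",np.hstack([a,c]))
```

```text
[0.50922121 0.33192402 0.19615875] 0.028741268161725526
```

View pics/c5.png

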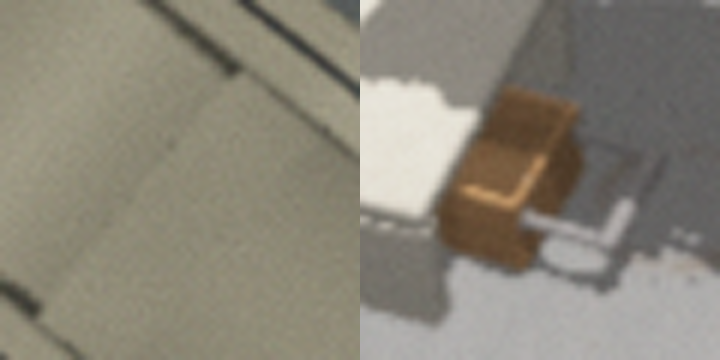

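Request:
{"api": "servo_tool", "payload": {"increments": [{"claw": 2.6, "slide": [-0.09, 0.18, -2.5], "turn": [0, 0, 0]}, {"claw": 2.6, "slide": [0, 0, -3.5], "turn": [0, 0, 0]}, {"claw": 2.6, "slide": [0, 0, -3.5], "turn": [0, 0, 0]}, {"claw": 2.6, "slide": [0, 0, -2.0], "turn": [0, 0, 0]}, {"claw": 2.6, "slide": [0, 0, 0], "turn": [0, 0, 0]}]}}

```text
t: 10.02
position: [0.5062, 0.3322, 0.0765]
tool_rot: [0.52, 0.854, -0.003, -0.001]
force: [-0.4, -0.6, -1.1]
finger_gap: 0.0263
gripper_force: 0.0
```

Request:
{"api": "servo_tool", "payload": {"increments": [{"claw": 2.6, "slide": [0, 0, -1], "turn": [0, 0, 0]}, {"claw": 2.6, "slide": [0, 0, -1], "turn": [0, 0, 0]}, {"claw": 2.6, "slide": [0, 0, -1], "turn": [0, 0, 0]}, {"claw": 2.6, "slide": [0, 0, 0], "turn": [0, 0, 0]}]}}

```text
t: 10.35
position: [0.5077, 0.3344, 0.0495]
tool_rot: [0.519, 0.855, -0.001, -0.0]
force: [0.9, -0.4, 0.3]
finger_gap: 0.026
gripper_force: 0.0
```

Request:
{"api": "servo_tool", "payload": {"increments": [{"claw": 2.6, "slide": [0, 0, -0.7], "turn": [0, 0, 0]}, {"claw": 2.6, "slide": [0, 0, -0.7], "turn": [0, 0, 0]}, {"claw": 2.6, "slide": [0, 0, -0.6], "turn": [0, 0, 0]}, {"claw": 2.6, "slide": [0, 0, 0], "turn": [0, 0, 0]}]}}

```text
t: 10.68
position: [0.5074, 0.3345, 0.0294]
tool_rot: [0.519, 0.855, -0.001, -0.0]
force: [-1.0, 0.5, -0.4]
finger_gap: 0.026
gripper_force: 0.0
```

Request:
{"api": "servo_tool", "payload": {"increments": [{"claw": 1.8, "slide": [0, 0, 0], "turn": [0, 0, 0]}, {"claw": 1.4, "slide": [0, 0, 0], "turn": [0, 0, 0]}, {"claw": 1.0, "slide": [0, 0, 0], "turn": [0, 0, 0]}, {"claw": 0.5, "slide": [0, 0, 0], "turn": [0, 0, 0]}, {"claw": 0.5, "slide": [0, 0, 0], "turn": [0, 0, 0]}], "grip_force": 15}}

```text
t: 11.1
position: [0.5082, 0.3352, 0.0311]
tool_rot: [0.519, 0.855, 0.0, 0.0]
force: [0.2, -0.3, 1.6]
finger_gap: 0.0083
gripper_force: 15.0
```

Request:
{"api": "servo_tool", "payload": {"increments": [{"claw": 0.5, "slide": [-0.4, -0.21, 0], "turn": [0, 0, 0]}, {"claw": 0.5, "slide": [-0.84, -0.44, 0], "turn": [0, 0, 0]}, {"claw": 0.5, "slide": [-1.24, -0.65, 0], "turn": [0, 0, 0]}, {"claw": 0.5, "slide": [-1.24, -0.65, 0], "turn": [0, 0, 0]}, {"claw": 0.5, "slide": [-1.24, -0.65, 0], "turn": [0, 0, 0]}]}}

```text
t: 11.52
position: [0.4579, 0.3089, 0.031]
tool_rot: [0.519, 0.855, 0.0, 0.0]
force: [1.1, 1.1, 0.2]
finger_gap: 0.0079
gripper_force: 15.0
```

Request:
{"api": "servo_tool", "payload": {"increments": [{"claw": 0.5, "slide": [-1.24, -0.65, 0], "turn": [0, 0, 0]}, {"claw": 0.5, "slide": [-1.24, -0.65, 0], "turn": [0, 0, 0]}, {"claw": 0.5, "slide": [-1.24, -0.65, 0], "turn": [0, 0, 0]}, {"claw": 0.5, "slide": [-1.24, -0.65, 0], "turn": [0, 0, 0]}, {"claw": 0.5, "slide": [-1.24, -0.65, 0], "turn": [0, 0, 0]}]}}

```text
t: 11.93
position: [0.3959, 0.2763, 0.031]
tool_rot: [0.519, 0.855, 0.0, 0.0]
force: [1.4, 1.5, 0.1]
finger_gap: 0.0085
gripper_force: 15.0
```

Request:
{"api": "servo_tool", "payload": {"increments": [{"claw": 0.5, "slide": [-0.84, -0.44, 0], "turn": [0, 0, 0]}, {"claw": 0.5, "slide": [-0.4, -0.21, 0], "turn": [0, 0, 0]}, {"claw": 0.5, "slide": [0, 0, 0], "turn": [0, 0, 0]}, {"claw": 0.5, "slide": [0, 0, 0], "turn": [0, 0, 0]}]}}

```text
t: 12.27
position: [0.3838, 0.2698, 0.0308]
tool_rot: [0.519, 0.855, -0.0, 0.0]
force: [-3.0, -1.3, 2.6]
finger_gap: 0.0082
gripper_force: 15.0
```

Request:
{"api": "servo_tool", "payload": {"increments": [{"claw": 1.2, "slide": [0, 0, 0], "turn": [0, 0, 0]}, {"claw": 1.8, "slide": [0, 0, 0], "turn": [0, 0, 0]}, {"claw": 2.6, "slide": [0, 0, 0], "turn": [0, 0, 0]}, {"claw": 2.6, "slide": [0, 0, 0], "turn": [0, 0, 0]}]}}

```text
t: 12.6
position: [0.3842, 0.2703, 0.0307]
tool_rot: [0.519, 0.855, 0.0, -0.0]
force: [0.0, 0.1, -0.4]
finger_gap: 0.0224
gripper_force: 0.0
```

Request:
{"api": "servo_tool", "payload": {"increments": [{"claw": 2.6, "slide": [0, 0, 1.5], "turn": [0, 0, 0]}, {"claw": 2.6, "slide": [0, 0, 3], "turn": [0, 0, 0]}, {"claw": 2.6, "slide": [0, 0, 4], "turn": [0, 0, 0]}, {"claw": 2.6, "slide": [0, 0, 4], "turn": [0, 0, 0]}, {"claw": 2.6, "slide": [0, 0, 4], "turn": [0, 0, 0]}]}}

```text
t: 13.02
position: [0.3835, 0.2702, 0.1975]
tool_rot: [0.519, 0.855, 0.0, -0.0]
force: [1.6, -0.4, 0.6]
finger_gap: 0.026
gripper_force: 0.0
```

Request:
{"api": "servo_tool", "payload": {"increments": [{"claw": 8.7, "slide": [-1.2, 3, 0], "turn": [0, 0, 0.12]}, {"claw": 8.7, "slide": [-1.2, 3, 0], "turn": [0, 0, 0.12]}, {"claw": 8.7, "slide": [-1.2, 3, 0], "turn": [0, 0, 0.12]}, {"claw": 8.7, "slide": [-1.2, 3, 0], "turn": [0, 0, 0.12]}, {"claw": 8.7, "slide": [-1.2, 3, 0], "turn": [0, 0, 0.12]}]}}

```text
t: 13.43
position: [0.3237, 0.4213, 0.196]
tool_rot: [0.241, 0.971, 0.0, 0.0]
force: [-0.1, 0.1, 0.2]
finger_gap: 0.0516
gripper_force: 0.0
```

Request:
{"api": "servo_tool", "payload": {"increments": [{"claw": 8.7, "slide": [-1.2, 3, 0], "turn": [0, 0, 0.12]}, {"claw": 8.7, "slide": [-1.2, 3, 0], "turn": [0, 0, 0.12]}, {"claw": 8.7, "slide": [-1.2, 3, 0], "turn": [0, 0, 0.12]}]}}

```text
t: 13.68
position: [0.2876, 0.5114, 0.1955]
tool_rot: [0.063, 0.998, 0.0, -0.0]
force: [-0.1, 0.1, 0.2]
finger_gap: 0.0715
gripper_force: 0.0
```

Run:
```python
from h import *
T=grab("top");S=grab("scene")
s=manip.get_state();print(s["position"],s["tool_rot"],s["joints"].round(2))
a=cv2.resize(T["pixels"][140:260,240:480],None,fx=3.3,fy=3.3,interpolation=cv2.INTER_CUBIC)
cv2.imwrite("pics/c6.png",a)
cv2.imwrite("pics/T6.png",T["pixels"]);cv2.imwrite("pics/S6.png",S["pixels"])
for n,p,z,u in(("rear",proj(T,[.478,.319,.01])[0],.046,(.887,.46)),("stack",proj(T,[.461,-.006,.05])[0],.086,(.41,-.91))):
    print(n,p); centre(T,p,np.array(u),zr=z)
```

```text
[0.2836958  0.51407153 0.19537325] [ 0.06019224  0.9981843   0.00110491 -0.00194226] [-0.3   0.5  -1.11  1.58  0.45  1.35 -0.01]
rear [306.46214425 199.67802395]
len (140.55831909179688, 61.5706672668457) centre (476.60760498046875, 317.69384765625)
  ext 498.4 639.0 cam 534.3
  ext 37.7 99.3 cam 39.8
  ang deg 26.82 C [476.5 318.5]
stack [434.78421793 205.92509002]
len (67.89668273925781, 172.74095153808594) centre (455.98980712890625, 9.877120971679688)
  ext 90.2 263.0 cam -65.8
  ext 386.6 454.5 cam 531.7
  ang deg -65.98 C [459.   -6.7]
```

View pics/c6.png

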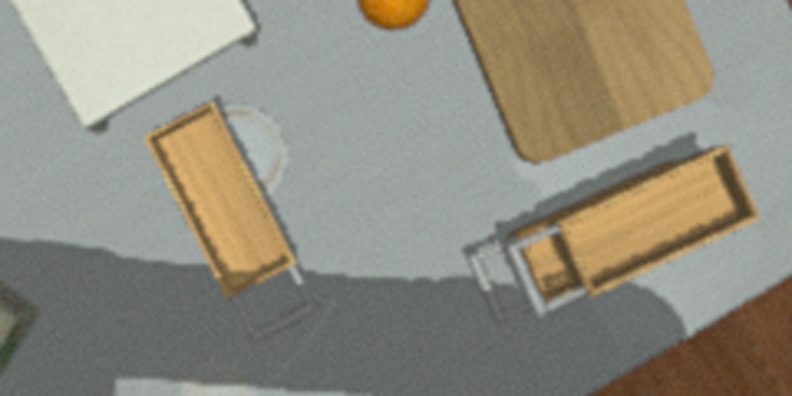

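Tray out: centre (476.5,318), yaw 26.8°; stack step measured ≈24 mm. Now grasp across its middle.

Request:
{"api": "servo_tool", "payload": {"increments": [{"claw": 8.7, "slide": [2.4, -2.45, 0], "turn": [0, 0, 0.0746]}, {"claw": 8.7, "slide": [2.4, -2.45, 0], "turn": [0, 0, 0.0746]}, {"claw": 8.7, "slide": [2.4, -2.45, 0], "turn": [0, 0, 0.0746]}, {"claw": 8.7, "slide": [2.4, -2.45, 0], "turn": [0, 0, 0.0746]}, {"claw": 8.7, "slide": [2.4, -2.45, 0], "turn": [0, 0, 0.0746]}]}}

```text
t: 14.2
position: [0.4094, 0.3856, 0.1957]
tool_rot: [-0.121, 0.993, -0.0, 0.0]
force: [0.4, 0.5, 0.3]
finger_gap: 0.0869
gripper_force: 0.0
```

Request:
{"api": "servo_tool", "payload": {"increments": [{"claw": 8.7, "slide": [2.4, -2.45, 0], "turn": [0, 0, 0.0746]}, {"claw": 8.7, "slide": [2.4, -2.45, 0], "turn": [0, 0, 0.0746]}, {"claw": 8.7, "slide": [2.4, -2.45, 0], "turn": [0, 0, 0.0746]}, {"claw": 8.7, "slide": [0, 0, 0], "turn": [0, 0, 0]}, {"claw": 8.7, "slide": [0, 0, 0], "turn": [0, 0, 0]}]}}

```text
t: 14.62
position: [0.4819, 0.3115, 0.1952]
tool_rot: [-0.227, 0.974, -0.0, -0.0]
force: [-0.4, 0.2, 0.8]
finger_gap: 0.087
gripper_force: 0.0
```

Request:
{"api": "servo_tool", "payload": {"increments": [{"claw": 8.7, "slide": [0, 0, 0], "turn": [0, 0, 0]}]}}

```text
t: 14.7
position: [0.4798, 0.314, 0.1957]
tool_rot: [-0.23, 0.973, 0.0, -0.0]
force: [0.1, 0.1, 0.2]
finger_gap: 0.0872
gripper_force: 0.0
```

Request:
{"api": "servo_tool", "payload": {"increments": [{"claw": 8.7, "slide": [-0.33, 0.4, -2.5], "turn": [0, 0, 0.003]}, {"claw": 8.7, "slide": [0, 0, -3.5], "turn": [0, 0, 0]}, {"claw": 8.7, "slide": [0, 0, -3.5], "turn": [0, 0, 0]}, {"claw": 8.7, "slide": [0, 0, -2], "turn": [0, 0, 0]}, {"claw": 8.7, "slide": [0, 0, 0], "turn": [0, 0, 0]}]}}

```text
t: 15.12
position: [0.4738, 0.3174, 0.0769]
tool_rot: [-0.233, 0.973, -0.001, -0.003]
force: [-0.2, 0.4, -0.3]
finger_gap: 0.0872
gripper_force: 0.0
```

Request:
{"api": "servo_tool", "payload": {"increments": [{"claw": 8.7, "slide": [0, 0, 0], "turn": [0, 0, 0]}, {"claw": 8.7, "slide": [0, 0, 0], "turn": [0, 0, 0]}]}}

```text
t: 15.28
position: [0.4767, 0.3195, 0.0826]
tool_rot: [-0.232, 0.973, 0.001, 0.001]
force: [0.2, -0.7, -0.5]
finger_gap: 0.0871
gripper_force: 0.0
```

Request:
{"api": "servo_tool", "payload": {"increments": [{"claw": 8.7, "slide": [0, -0.1, -1.5], "turn": [0, 0, 0]}, {"claw": 8.7, "slide": [0, 0, -1.5], "turn": [0, 0, 0]}, {"claw": 8.7, "slide": [0, 0, -1.5], "turn": [0, 0, 0]}, {"claw": 8.7, "slide": [0, 0, -1.1], "turn": [0, 0, 0]}, {"claw": 8.7, "slide": [0, 0, 0], "turn": [0, 0, 0]}]}}

```text
t: 15.7
position: [0.4755, 0.3159, 0.022]
tool_rot: [-0.232, 0.973, -0.001, -0.002]
force: [-1.1, -0.3, -0.1]
finger_gap: 0.0865
gripper_force: 0.0
```

Request:
{"api": "servo_tool", "payload": {"increments": [{"claw": 8.7, "slide": [0, 0, 0], "turn": [0, 0, 0]}, {"claw": 8.7, "slide": [0, 0, 0], "turn": [0, 0, 0]}, {"claw": 8.7, "slide": [0, 0, 0], "turn": [0, 0, 0]}]}}

```text
t: 15.95
position: [0.477, 0.3174, 0.0255]
tool_rot: [-0.232, 0.973, 0.0, 0.0]
force: [-0.2, -1.0, -0.8]
finger_gap: 0.087
gripper_force: 0.0
```

Request:
{"api": "servo_tool", "payload": {"increments": [{"claw": 7.0, "slide": [0, 0, 0], "turn": [0, 0, 0]}, {"claw": 6.4, "slide": [0, 0, 0], "turn": [0, 0, 0]}, {"claw": 5.8, "slide": [0, 0, 0], "turn": [0, 0, 0]}, {"claw": 5.5, "slide": [0, 0, 0], "turn": [0, 0, 0]}, {"claw": 5.5, "slide": [0, 0, 0], "turn": [0, 0, 0]}], "grip_force": 20}}

```text
t: 16.37
position: [0.4767, 0.3172, 0.0249]
tool_rot: [-0.232, 0.973, 0.0, 0.0]
force: [0.7, 2.2, 0.6]
finger_gap: 0.0615
gripper_force: 0.7
```

Request:
{"api": "servo_tool", "payload": {"increments": [{"claw": 5.0, "slide": [0, 0, 0], "turn": [0, 0, 0]}, {"claw": 5.0, "slide": [0, 0, 0], "turn": [0, 0, 0]}, {"claw": 5.0, "slide": [0, 0, 0], "turn": [0, 0, 0]}], "grip_force": 25}}

```text
t: 16.62
position: [0.4766, 0.3173, 0.0249]
tool_rot: [-0.232, 0.973, 0.0, 0.0]
force: [-0.3, 0.5, 1.1]
finger_gap: 0.0598
gripper_force: 25.0
```

Request:
{"api": "servo_tool", "payload": {"increments": [{"claw": 5.0, "slide": [0, 0, 0.8], "turn": [0, 0, 0]}, {"claw": 5.0, "slide": [0, 0, 2.5], "turn": [0, 0, 0]}, {"claw": 5.0, "slide": [0, 0, 4], "turn": [0, 0, 0]}, {"claw": 5.0, "slide": [0, 0, 4], "turn": [0, 0, 0]}, {"claw": 5.0, "slide": [0, 0, 3.2], "turn": [0, 0, 0]}]}}

```text
t: 17.03
position: [0.4765, 0.3171, 0.1726]
tool_rot: [-0.232, 0.973, 0.0, 0.0]
force: [0.4, -0.7, -1.2]
finger_gap: 0.0599
gripper_force: 25.0
```

Request:
{"api": "servo_tool", "payload": {"increments": [{"claw": 5.0, "slide": [0, 0, 0.5], "turn": [0, 0, 0]}, {"claw": 5.0, "slide": [0, 0, 0], "turn": [0, 0, 0]}]}}

```text
t: 17.2
position: [0.4774, 0.3175, 0.177]
tool_rot: [-0.232, 0.973, 0.0, 0.002]
force: [0.2, 0.8, -3.2]
finger_gap: 0.0597
gripper_force: 25.0
```

Request:
{"api": "servo_tool", "payload": {"increments": [{"claw": 5.0, "slide": [-0.18, -2, 0], "turn": [0, 0, -0.108]}, {"claw": 5.0, "slide": [-0.18, -2, 0], "turn": [0, 0, -0.108]}, {"claw": 5.0, "slide": [-0.18, -2, 0], "turn": [0, 0, -0.108]}, {"claw": 5.0, "slide": [-0.18, -2, 0], "turn": [0, 0, -0.108]}, {"claw": 5.0, "slide": [-0.18, -2, 0], "turn": [0, 0, -0.108]}]}}

```text
t: 17.62
position: [0.4667, 0.2151, 0.1729]
tool_rot: [0.039, 0.999, -0.001, -0.001]
force: [-0.1, -0.0, -2.4]
finger_gap: 0.0597
gripper_force: 25.0
```

Request:
{"api": "servo_tool", "payload": {"increments": [{"claw": 5.0, "slide": [-0.18, -2, 0], "turn": [0, 0, -0.108]}, {"claw": 5.0, "slide": [-0.18, -2, 0], "turn": [0, 0, -0.108]}, {"claw": 5.0, "slide": [-0.18, -2, 0], "turn": [0, 0, -0.108]}, {"claw": 5.0, "slide": [-0.18, -2, 0], "turn": [0, 0, -0.108]}, {"claw": 5.0, "slide": [-0.18, -2, 0], "turn": [0, 0, -0.108]}]}}

```text
t: 18.03
position: [0.4575, 0.1152, 0.1732]
tool_rot: [0.304, 0.953, -0.001, -0.001]
force: [0.2, -0.1, -3.0]
finger_gap: 0.0595
gripper_force: 25.0
```

Request:
{"api": "servo_tool", "payload": {"increments": [{"claw": 5.0, "slide": [-0.18, -2, 0], "turn": [0, 0, -0.108]}, {"claw": 5.0, "slide": [-0.18, -2, 0], "turn": [0, 0, -0.108]}, {"claw": 5.0, "slide": [-0.18, -2, 0], "turn": [0, 0, -0.108]}, {"claw": 5.0, "slide": [-0.18, -2, 0], "turn": [0, 0, -0.108]}, {"claw": 5.0, "slide": [-0.18, -2, 0], "turn": [0, 0, -0.108]}]}}

```text
t: 18.45
position: [0.4483, 0.0154, 0.1733]
tool_rot: [0.547, 0.837, -0.001, -0.001]
force: [0.8, 0.5, -2.4]
finger_gap: 0.06
gripper_force: 25.0
```

Request:
{"api": "servo_tool", "payload": {"increments": [{"claw": 5.0, "slide": [0, 0, 0], "turn": [0, 0, 0]}, {"claw": 5.0, "slide": [0, 0, 0], "turn": [0, 0, 0]}, {"claw": 5.0, "slide": [0, 0, 0], "turn": [0, 0, 0]}]}}

```text
t: 18.7
position: [0.449, 0.0173, 0.1739]
tool_rot: [0.544, 0.839, -0.0, -0.001]
force: [-0.6, 0.1, -1.1]
finger_gap: 0.06
gripper_force: 25.0
```

Run:
```python
from h import *
T=grab("top");S=grab("scene")
s=manip.get_state();q=s["tool_rot"];print(s["position"],q,2*np.degrees(np.arctan2(q[1],q[0]))-90)
a=cv2.resize(T["pixels"][150:270,360:510],None,fx=2.6,fy=2.6,interpolation=cv2.INTER_CUBIC)
c=cv2.resize(S["pixels"][100:220,330:480],None,fx=2.6,fy=2.6,interpolation=cv2.INTER_CUBIC)
cv2.imwrite("pics/c7.png",np.hstack([a,c]))
```

```text
[0.44935311 0.01791514 0.17430575] [ 5.43609789e-01  8.39337936e-01  2.34816442e-05 -4.74696166e-04] 24.140566418342488
```

View pics/c7.png

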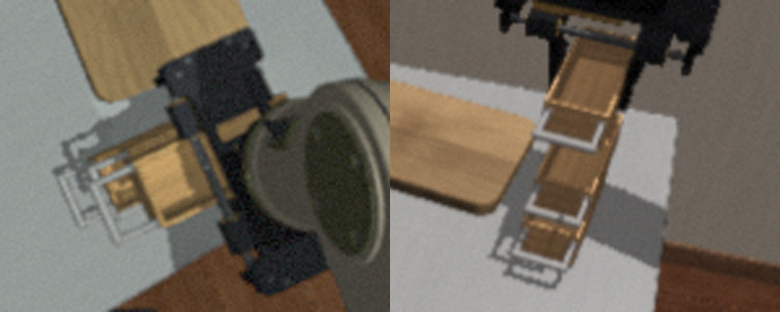

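Request:
{"api": "servo_tool", "payload": {"increments": [{"claw": 5.0, "slide": [0.08, 0, -1.0], "turn": [0, 0, 0]}, {"claw": 5.0, "slide": [0, 0, -1.6], "turn": [0, 0, 0]}, {"claw": 5.0, "slide": [0, 0, -1.6], "turn": [0, 0, 0]}, {"claw": 5.0, "slide": [0, 0, -1.2], "turn": [0, 0, 0]}, {"claw": 5.0, "slide": [0, 0, -0.5], "turn": [0, 0, 0]}]}}

```text
t: 19.22
position: [0.4494, 0.0175, 0.1136]
tool_rot: [0.544, 0.839, -0.0, -0.001]
force: [-0.7, 1.2, -2.7]
finger_gap: 0.0598
gripper_force: 25.0
```

Request:
{"api": "servo_tool", "payload": {"increments": [{"claw": 5.0, "slide": [0, 0, -0.1], "turn": [0, 0, 0]}, {"claw": 5.0, "slide": [0, 0, 0], "turn": [0, 0, 0]}, {"claw": 5.0, "slide": [0, 0, 0], "turn": [0, 0, 0]}]}}

```text
t: 19.47
position: [0.4509, 0.0172, 0.1153]
tool_rot: [0.545, 0.839, 0.0, 0.0]
force: [0.2, -0.2, -3.0]
finger_gap: 0.0598
gripper_force: 25.0
```

Request:
{"api": "servo_tool", "payload": {"increments": [{"claw": 5.0, "slide": [-0.04, 0.03, -0.25], "turn": [0, 0, 0]}, {"claw": 5.0, "slide": [0, 0, -0.2], "turn": [0, 0, 0]}, {"claw": 5.0, "slide": [0, 0, -0.15], "turn": [0, 0, 0]}, {"claw": 5.0, "slide": [0, 0, 0], "turn": [0, 0, 0]}]}}

```text
t: 19.8
position: [0.45, 0.0172, 0.1086]
tool_rot: [0.545, 0.839, -0.0, 0.0]
force: [-0.6, -0.3, -2.0]
finger_gap: 0.0596
gripper_force: 25.0
```

Request:
{"api": "servo_tool", "payload": {"increments": [{"claw": 5.0, "slide": [0, 0, -0.15], "turn": [0, 0, 0]}, {"claw": 5.0, "slide": [0, 0, -0.1], "turn": [0, 0, 0]}, {"claw": 5.0, "slide": [0, 0, 0], "turn": [0, 0, 0]}]}}

```text
t: 20.05
position: [0.45, 0.0173, 0.1061]
tool_rot: [0.545, 0.839, -0.0, -0.0]
force: [0.7, -0.3, -2.4]
finger_gap: 0.0599
gripper_force: 25.0
```

Request:
{"api": "servo_tool", "payload": {"increments": [{"claw": 5.0, "slide": [0, 0, -0.08], "turn": [0, 0, 0]}, {"claw": 5.0, "slide": [0, 0, 0], "turn": [0, 0, 0]}]}}

```text
t: 20.22
position: [0.45, 0.0173, 0.1054]
tool_rot: [0.545, 0.839, 0.0, -0.0]
force: [0.2, 0.5, -2.4]
finger_gap: 0.0597
gripper_force: 25.0
```

Request:
{"api": "servo_tool", "payload": {"increments": [{"claw": 5.0, "slide": [0, 0, -0.05], "turn": [0, 0, 0]}, {"claw": 5.0, "slide": [0, 0, 0], "turn": [0, 0, 0]}]}}

```text
t: 20.38
position: [0.4501, 0.0173, 0.1049]
tool_rot: [0.545, 0.839, 0.0, -0.0]
force: [0.4, -0.8, -2.2]
finger_gap: 0.0598
gripper_force: 25.0
```

Request:
{"api": "servo_tool", "payload": {"increments": [{"claw": 5.0, "slide": [0, 0, -0.04], "turn": [0, 0, 0]}, {"claw": 5.0, "slide": [0, 0, 0], "turn": [0, 0, 0]}]}}

```text
t: 20.55
position: [0.4501, 0.0173, 0.1048]
tool_rot: [0.545, 0.839, -0.0, 0.0]
force: [-2.6, -0.4, 3.1]
finger_gap: 0.0597
gripper_force: 25.0
```

Contact at seated height. Release, rise and swing clear to the right for a check.

Request:
{"api": "servo_tool", "payload": {"increments": [{"claw": 6.2, "slide": [0, 0, 0], "turn": [0, 0, 0]}, {"claw": 6.8, "slide": [0, 0, 0], "turn": [0, 0, 0]}, {"claw": 7.6, "slide": [0, 0, 0], "turn": [0, 0, 0]}, {"claw": 8.5, "slide": [0, 0, 0], "turn": [0, 0, 0]}, {"claw": 8.5, "slide": [0, 0, 0], "turn": [0, 0, 0]}]}}

```text
t: 20.97
position: [0.4501, 0.0173, 0.1046]
tool_rot: [0.545, 0.839, 0.0, 0.0]
force: [-0.3, -0.1, 0.3]
finger_gap: 0.0796
gripper_force: 0.0
```

Request:
{"api": "servo_tool", "payload": {"increments": [{"claw": 8.5, "slide": [0, 0, 0.6], "turn": [0, 0, 0]}, {"claw": 8.5, "slide": [0, 0, 1.5], "turn": [0, 0, 0]}, {"claw": 8.5, "slide": [0, 0, 3], "turn": [0, 0, 0]}, {"claw": 8.5, "slide": [0, 0, 4], "turn": [0, 0, 0]}, {"claw": 8.5, "slide": [0, 0, 4], "turn": [0, 0, 0]}]}}

```text
t: 21.38
position: [0.4493, 0.018, 0.2372]
tool_rot: [0.544, 0.839, 0.0, -0.001]
force: [0.6, -0.7, -0.3]
finger_gap: 0.0849
gripper_force: 0.0
```

Request:
{"api": "servo_tool", "payload": {"increments": [{"claw": 8.5, "slide": [0.4, -2.5, 0], "turn": [0, 0, -0.05]}, {"claw": 8.5, "slide": [0, -4, 0], "turn": [0, 0, -0.07]}, {"claw": 8.5, "slide": [0, -4, 0], "turn": [0, 0, -0.07]}, {"claw": 8.5, "slide": [-0.4, -4, 0], "turn": [0, 0, -0.07]}, {"claw": 8.5, "slide": [-0.6, -4, 0], "turn": [0, 0, -0.07]}]}}

```text
t: 21.8
position: [0.4439, -0.1695, 0.2362]
tool_rot: [0.676, 0.737, 0.0, 0.001]
force: [1.6, -0.5, -0.4]
finger_gap: 0.085
gripper_force: 0.0
```

Request:
{"api": "servo_tool", "payload": {"increments": [{"claw": 8.5, "slide": [-0.8, -4, 0], "turn": [0, 0, -0.07]}, {"claw": 8.5, "slide": [-1, -4, 0], "turn": [0, 0, -0.07]}, {"claw": 8.5, "slide": [-1.2, -3.8, 0], "turn": [0, 0, -0.07]}, {"claw": 8.5, "slide": [-1, -3, 0], "turn": [0, 0, -0.07]}, {"claw": 8.5, "slide": [0, 0, 0], "turn": [0, 0, 0]}]}}

```text
t: 22.22
position: [0.4005, -0.3225, 0.2353]
tool_rot: [0.776, 0.631, -0.001, 0.0]
force: [-1.1, -0.6, -0.7]
finger_gap: 0.0847
gripper_force: 0.0
```

Run:
```python
from h import *
T=grab("top");S=grab("scene")
print(manip.get_state()["position"])
a=cv2.resize(T["pixels"][80:280,200:480],None,fx=1.4,fy=2*.7,interpolation=cv2.INTER_CUBIC)
c=cv2.resize(S["pixels"][130:230,350:450],(280,280),interpolation=cv2.INTER_CUBIC)
cv2.imwrite("pics/c8.png",np.hstack([a,c]))
p=proj(T,[.450,.0173,.09])[0]; print(p); centre(T,p,np.array([.41,-.91]),zr=.126)
```

```text
[ 0.40359559 -0.31646826  0.23561738]
[430.206633 210.458895]
len (70.86494445800781, 165.0419158935547) centre (453.40020751953125, 20.46392822265625)
  ext 83.9 249.0 cam -65.1
  ext 386.8 457.7 cam 531.8
  ang deg -65.9 C [453.6   6.8]
```

View pics/c8.png

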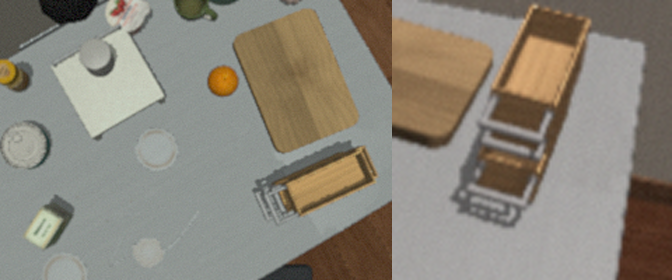

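The stack is seated (z rise 40.0 then 79.9 mm), it zigzags with the handles on one side, and the bystanders are unmoved. Handing in.

```bash
python3 -c "
from cell import manip
print(manip.job_done())"
```

```text
the job is handed in; nothing more can be done
None
```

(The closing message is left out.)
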